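# Unlock the stylus rack and take out the blue stylus

## Task

Lift the retaining bar with the red handle out of its two brackets and lay it lengthwise on the black mat, handle up. Then take the blue stylus out of the white rack and set it down flat in the yellow tray. Do not drop the bar or the stylus, and leave the grey stylus, the mug and the beige case where they are.

Things in the scene. Friction and masses are not known exactly. Their poses are not given: they have to be found in the camera images.
- bar_grip (a point): Centre of the red grip block (16 along x, 40 along y, 26 mm high) on the aluminium retaining bar: 256 mm long along y, 14 mm square, 200 g. z up. Laid down, this point is 30 mm above the surface. At the start the bar lies loose across the styluses' middles in two U brackets 220 mm apart, tops 66 mm above the table, this point 75 mm; 25 mm straight up frees it.
- blue_stylus_mid (a point): Centre of the blue stylus's square body (130 x 16 x 16 mm, 70 g). x runs along it to its dark tip, 90 mm from here (tail 65); z up. It lies in one of the white fixed rack's two places, 80 mm apart, this point 38 mm above the table, 26 above the base plate, sides free for fingers within 30 mm along x. Low cheeks and end stops (tops 44 mm) hold it; with the bar gone it lifts straight out, 20 mm.
- grey_stylus_mid (a point): The same point on the grey stylus, alike but for the colour, in the other place of the rack. Bystander.
- tray_in (a point): Centre of the inner floor of the open yellow tray (fixed), floor 5 mm above the table. The tray is 240 mm along x, 140 along y and 22 mm high, walls 5 mm. z up.
- mat_top (a point): Centre of the top face of the black rubber mat (fixed), 340 mm along x, 120 mm along y, 4 mm thick. z up.
- mug_mid (a point): Middle of a red mug, 80 mm across, 90 mm high, half-way up. Bystander.
- case_mid (a point): Middle of a beige electronics case, 108 x 128 mm and 69 mm high, half-way up. Bystander.
Things that resemble listed ones, but are neither listed nor needed, are in the scene too. Of the things that look like the part that bears blue_stylus_mid, the smaller one is meant.

How it is judged:
On the way:
1. the bar lies released on the black mat, the blue stylus still in the rack (x of bar_grip in the frame of mat_top between -0.04 and 0.04 m and y of bar_grip in the frame of mat_top between -0.045 and 0.045 m and z of bar_grip in the frame of mat_top below 0.04 m and angle between bar_grip's own z axis and vertical below 0.17 rad and angle between the y axis of bar_grip and the x axis of mat_top, either way round below 0.35 rad and contact force between the fingers and bar below 0.1 N and linear speed of bar below 0.03 m/s and angular speed of bar below 0.3 rad/s and distance of blue_stylus_mid from where it was at the start of the episode below 0.03 m), for 0.2 s.
At the end, for the whole second after the job is handed in: Bar upright (10 deg) on the mat, lengthwise (20 deg), its middle within 40 mm along, 45 mm across of the mat's centre; blue stylus flat on the tray floor, middle within 50 mm along, 55 across of its centre; both released, at rest; grey stylus within 20, mug and case 30 mm of their starts (x of bar_grip in the frame of mat_top between -0.04 and 0.04 m and y of bar_grip in the frame of mat_top between -0.045 and 0.045 m and z of bar_grip in the frame of mat_top below 0.04 m and angle between bar_grip's own z axis and vertical below 0.17 rad and angle between the y axis of bar_grip and the x axis of mat_top, either way round below 0.35 rad and contact force between the fingers and bar below 0.1 N and linear speed of each of bar, blue_stylus below 0.03 m/s and angular speed of each of bar, blue_stylus below 0.3 rad/s and x of blue_stylus_mid in the frame of tray_in between -0.05 and 0.05 m and y of blue_stylus_mid in the frame of tray_in between -0.055 and 0.055 m and z of blue_stylus_mid in the frame of tray_in below 0.016 m and angle between blue_stylus_mid's own x axis and vertical between 1.4 and 1.74 rad and contact force between the fingers and blue_stylus below 0.1 N and distance of grey_stylus_mid from where it was at the start of the episode below 0.02 m and distance of each of mug_mid, case_mid from where it was at the start of the episode below 0.03 m); the robot touches nothing.
It fails at once if the bar is dropped (falls free faster than 0.8 m/s, over 30 mm) (contact force between the fingers and bar below 0.05 N and linear speed of bar above 0.8 m/s).
It fails at once if the blue stylus is dropped (falls free faster than 0.8 m/s, over 30 mm) (contact force between the fingers and blue_stylus below 0.05 N and linear speed of blue_stylus above 0.8 m/s).
It fails at once if the grey stylus is moved over 20 mm, or the mug or the case over 30 mm (not (distance of grey_stylus_mid from where it was at the start of the episode below 0.02 m and distance of each of mug_mid, case_mid from where it was at the start of the episode below 0.03 m)).
It also fails if it takes over 51 s, if anything falls off the work surface, if the arm or the gripper's body presses on something with over 40 N, if the wrist force passes 120 N, or if a joint passes its speed limit or range.

## Robot

A 7-joint arm with a two-finger parallel gripper is mounted at the origin on the work surface. World frame = base frame: x ahead of the robot, y to its left, z up, the work surface at z = 0. Lengths are in m, angles in rad, forces in N, time in s.
With the tool pointing down it reaches from about 0.425 to 1.025 m from the base axis. Payload 9.4 kg.
Tool frame: the origin (TCP) lies on the centre line of the jaws, within the pads' length; the fingertips stand 19 mm ahead of it and the grasp point (between the pads) is the TCP (r.finger_overhang is the distance from the TCP to the fingertips, in m); z points along the fingers, y is the line along which they close (so a half turn about z gives the same grasp; the last joint's range is limited). The gripper opens to 93 mm and grips with 3 to 60 N. Pads are 15 mm wide; open, the fingers measure 128 mm over their backs; the gripper's body (75 mm by 188 mm) begins 65 mm behind the grasp point.
Start: joints at [-1.301, 0.599, -0.003, 1.599, 0.002, 0.943, -0.08], TCP at [0.246, 0.682, 0.238] pointing down, gripper open.
Joint ranges: [-2.57, 2.57], [-0.35, 1.97], [-1.29, 1.29], [0.11, 2.56], [-1.05, 4.19], [0.11, 1.86], [-2.63, 2.63]. Speed limits (rad/s): [2.22, 2.22, 3.01, 3.01, 3.14, 3.14, 3.14].

## Interface

Orientations are given as a unit quaternion [x, y, z, w].
In Python, from workcell import r gives the robot as it stands.
- The arm moves only by the tool jog_arm, never from a script. Its arguments are lists of equal length, an entry for each row: "slide": the shift along the tool's x, y, z normalised to -1 to 1, where 1 is 0.5 m, a list of three; "angular": the turn, a rotation vector about the tool's x, y, z normalised to -1 to 1, where 1 is 30 degrees, a list of three; "gripper": the opening, from -1 (shut) to 1 (fully open). In form: {"slide": [[dx, dy, dz], ...], "angular": [[wx, wy, wz], ...], "gripper": [gripper, ...]}. A call has exactly 10 rows; each row is the pose to reach, as a shift and turn from the pose commanded when the call began, along the tool's axes at that moment; what a row does not reach only later rows make up. A row lasts 1/10 s, in which the tool goes at most 50 mm and 8.59 degrees, less where a joint would pass 70% of its speed; a pose out of reach is approached as far as the arm can. A call with a number of a shift or a turn outside -1 to 1 is refused whole. A call with a gripper value outside its range is refused whole. The fingers move at their own pace and stop on an object; "squeeze" is the grip in N (left out, the last holds). Time passes only in rows, so rows that repeat a pose let the fingers close, or fill a call up. It gives the time, the measured TCP pose, the force, the opening and the grip force at its end, in the units of the state.
- r.get_state(): the state, without advancing time (a new reading comes with each control period).
- r.capture(name): name is "side" or "top"; returns the picture (420x560x3 uint8, red, green, blue); there is no depth.
- r.camera_info(name): a dict with "fovy" (degrees; the focal length in pixels is half the picture's height over the tangent of half this angle, whatever the lens; pixels are square), "cx", "cy" (the principal point, pixels), "k1" (the pictures are not rectified: a ray, as slopes to the right and down, at radius r is drawn at 1 + k1 r^2 times it, then the intrinsics apply), "eye" and "orientation" of the camera in the world. Camera axes: x right, y up, looking along -z (the intrinsics and any distortion apply to the point x, -y, -z); pixel columns grow to the right and rows downward; lengths in m; the calibration is good to about 2 mm. A picture is of the moment at which its call begins. camera_info takes no time and is no camera call.
- r.close_job(): hands the job in; it is judged then, once.
The state is a dict: "time_s": time; "joint_pos": joint angles; "qd": joint speeds; "tau": joint torques, N m; "tcp_pos": TCP position; "orientation": TCP orientation; "wrist_force": force on the tool from outside, world axes, zero at the start; "moment": the same for the moment, N m; "width": opening from 0.0 (shut) to 1.0 (fully open); "gripper_force": force on a finger pad.
Only numpy, scipy, OpenCV 4.12 (cv2) and the standard library are available. Lean on these libraries where they do the work, as an engineer would, in place of code of your own. Each camera call takes 0.05 s, during which the arm holds its last target. There are 200 camera calls.

## Working session

There is one attempt and no reset: what is moved stays moved. The work goes in short steps, Python scripts to look and compute and a tool call to move; the robot and the scene stay as the last step left them, time stands still between calls to the robot, and variables do not carry over. Pictures are saved under pics/ and viewed, at most 10 in all, crops included, and the job is handed in when it is done.

Besides the shell and the picture viewer there is one more tool, called after "Call:" as name(argument=value, ...), one argument or row to a line, values as JSON. jog_arm: Moves the arm, as the interface text tells. Scaled input: -1 to 1 covers 0.5 m each way for a shift and 30 degrees each way for a turn. Its arguments: {"type":"object","properties":{"slide":{"type":"array"},"angular":{"type":"array"},"gripper":{"type":"array"},"squeeze":{"type":"number"}},"required":["slide","angular","gripper"]}

```bash
mkdir -p pics; python3 - <<'E'
from workcell import r
import cv2
print(r.get_state())
for n in("side","top"):
    print(n,r.camera_info(n)); cv2.imwrite(f"pics/{n}0.png",cv2.cvtColor(r.capture(n),cv2.COLOR_RGB2BGR))
E
```

```text
{'time_s': 0.0, 'joint_pos': array([-1.3006593 ,  0.60011384, -0.00253984,  1.60011943,  0.00179656,
        0.94288757, -0.07980046]), 'qd': array([ 0.00045175,  0.00110562,  0.00087987, -0.00031017,  0.00189701,
       -0.00210075,  0.00042186]), 'tau': array([-2.57910260e-04, -7.65066290e+01,  1.49672080e+00, -2.52359390e+01,
       -5.25097526e-02,  1.72589690e-02,  1.85565514e-04]), 'tcp_pos': array([0.24630724, 0.68139781, 0.23677188]), 'orientation': array([ 1.72524340e-01,  9.85004959e-01, -7.60465501e-04, -6.23787991e-05]), 'wrist_force': array([0.91898683, 0.51435807, 0.54896702]), 'moment': array([-0.01533346,  0.01645166, -0.05417774]), 'gripper_force': 0.0, 'width': 0.9983254781042479}
side {'fovy': 47.07750009356256, 'cx': 284.90138237218986, 'cy': 214.08343551365752, 'k1': -0.047887407584404164, 'eye': array([ 0.11423844, -0.97950708,  0.94564716]), 'orientation': array([ 0.4246115 , -0.06840814, -0.16261804,  0.88802071])}
top {'fovy': 43.72955606623628, 'cx': 278.33193341290905, 'cy': 212.06807773185673, 'k1': -0.12370227628787987, 'eye': array([ 0.35479   , -0.00735941,  1.36397527]), 'orientation': array([-0.04120437,  0.02454994,  0.71260189, -0.69992717])}
```

View pics/top0.png

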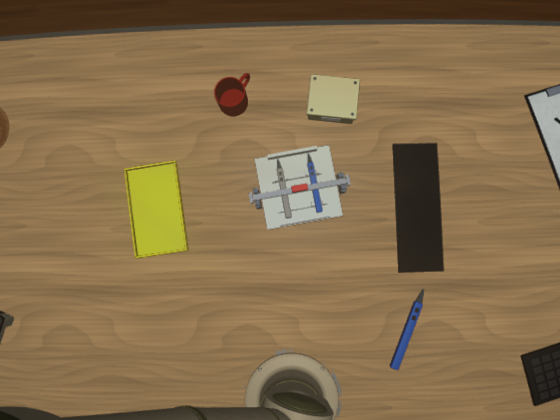

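View pics/side0.png

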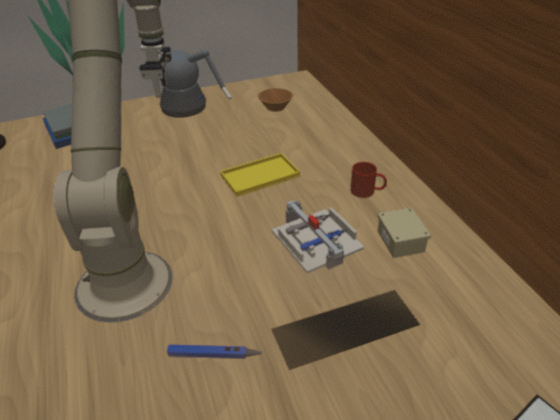

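```bash
cat > h.py <<'E'
import numpy as np, cv2
from scipy.spatial.transform import Rotation as R
from workcell import r
def onplane(cam,px,z):
    c=r.camera_info(cam); f=210/np.tan(np.radians(c["fovy"]/2))
    K=np.array([[f,0,c["cx"]],[0,f,c["cy"]],[0,0,1]])
    u=cv2.undistortPoints(np.array(px,float).reshape(-1,1,2),K,np.array([c["k1"],0,0,0]))[:,0]
    d=R.from_quat(c["orientation"]).apply(np.c_[u[:,0],-u[:,1],-np.ones(len(u))])
    e=c["eye"]; return e+d*((z-e[2])/d[:,2])[:,None]
def blob(img,lo,hi,box):
    x0,y0,x1,y1=box; m=np.zeros(img.shape[:2],np.uint8)
    m[y0:y1,x0:x1]=cv2.inRange(cv2.cvtColor(img,cv2.COLOR_RGB2HSV),lo,hi)[y0:y1,x0:x1]
    cs=cv2.findContours(m,cv2.RETR_EXTERNAL,cv2.CHAIN_APPROX_NONE)[0]
    return m,max(cs,key=cv2.contourArea)
def rect(cam,c,z):
    P=onplane(cam,c[:,0],z)[:,:2].astype(np.float32)*1000
    (cx,cy),(w,h),a=cv2.minAreaRect(P)
    if w<h: w,h,a=h,w,a+90
    return np.round([cx,cy,w,h,(a+90)%180-90],1)
def masks(m,cam,z):
    y,x=np.nonzero(m); P=onplane(cam,np.c_[x,y],z)[:,:2]*1000
    v=np.linalg.svd(P-P.mean(0),full_matrices=False)[2][0]
    return np.round([*P.mean(0),np.degrees(np.arctan(v[1]/v[0]))],1)
E
python3 - <<'E'
from h import *
t=r.capture("top"); s=r.capture("side")
for n,lo,hi,bt,bs,z in [("grip",(0,140,70),(8,255,255),(285,175,315,200),(300,210,325,232),.088),
 ("blue",(105,120,40),(130,255,255),(300,150,330,215),(295,225,350,255),.046),
 ("mat",(0,0,0),(180,255,50),(380,130,460,285),(265,285,430,370),.004),
 ("tray",(24,150,80),(34,255,255),(110,150,200,270),(210,150,310,200),.022)]:
    for cam,im,b in (("top",t,bt),("side",s,bs)):
        m,c=blob(im,lo,hi,b); print(n,cam,rect(cam,c,z),masks(m,cam,z),(m>0).sum())
# bar ends/rack edges for the angle
print("bar ends",onplane("top",[[256,197],[345,182]],.055))
E
python3 -c "
import cv2
a=cv2.imread('pics/top0.png')[130:250,230:370];b=cv2.imread('pics/side0.png')[190:280,250:370]
a=cv2.resize(a,None,fx=4,fy=4,interpolation=2);cv2.imwrite('pics/crop0.png',a)"
```

```text
grip top [533.4 -30.2  36.   13.9 -81.6] [533.4 -30.3 -80.6] 85
grip side [531.2 -42.2  57.2  23.3  76.6] [530.1 -42.   82.9] 88
blue top [506.1 -75.4  54.4  11.9   9.8] [524.4 -72.6   9.4] 140
blue side [507.8 -78.2  55.2  12.1   4.7] [534.2 -74.2   8.2] 88
mat top [ 4.896e+02 -3.416e+02  3.352e+02  1.160e+02  4.000e-01] [ 4.877e+02 -3.415e+02  4.000e-01] 5544
mat side [ 5.331e+02 -3.427e+02  2.385e+02  1.145e+02  3.000e-01] [ 522.1 -347.3  -18.3] 2468
tray top [495.3 344.9 240.3 143.3   7.9] [494.2 344.4   7.9] 4905
tray side [493.3 334.5 243.  158.6   8.1] [491.2 333.4   8.2] 1666
bar ends [[ 0.51645931  0.07819019  0.055     ]
 [ 0.55022226 -0.14713207  0.055     ]]
```

View pics/crop0.png

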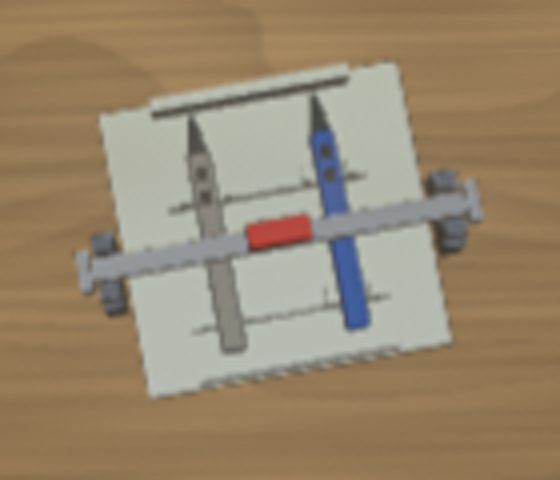

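```bash
cat >> h.py <<'E'
def go(x,y,z,yaw):
    "slide and turn (normalised) from here to TCP x,y,z, pointing down, tool y at yaw deg"
    s=r.get_state(); Q=R.from_quat(s["orientation"])
    a=np.radians(yaw); Y=np.array([np.cos(a),np.sin(a),0]); Z=np.array([0,0,-1.])
    T=R.from_matrix(np.c_[np.cross(Y,Z),Y,Z])
    print("slide",np.round(Q.inv().apply(np.array([x,y,z])-s["tcp_pos"])/.5,3),"turn",np.round(np.degrees((Q.inv()*T).as_rotvec())/30,3),"t",round(s["time_s"],2))
E
python3 -c "
from h import *
go(.39,.33,.24,40); go(.5335,-.03,.2,8.7)"
```

```text
slide [-0.509 -0.564 -0.005] turn [-2.000e-03  1.000e-03  1.005e+00] t 0.2
slide [-1.024 -1.143  0.075] turn [-2.000e-03  1.000e-03  2.048e+00] t 0.2
```

Call:
jog_arm(
  slide=[
    [-0.05, -0.056, 0],
    [-0.1, -0.11, 0],
    [-0.16, -0.17, 0],
    [-0.22, -0.24, 0],
    [-0.28, -0.31, 0],
    [-0.34, -0.38, 0],
    [-0.4, -0.44, 0],
    [-0.45, -0.5, 0],
    [-0.51, -0.564, 0],
    [-0.51, -0.564, 0],
  ],
  angular=[
    [0, 0, 0.1],
    [0, 0, 0.2],
    [0, 0, 0.3],
    [0, 0, 0.4],
    [0, 0, 0.5],
    [0, 0, 0.6],
    [0, 0, 0.7],
    [0, 0, 0.85],
    [0, 0, 1],
    [0, 0, 1],
  ],
  gripper=[1, 1, 1, 1, 1, 0.6, 0.2, 0.1, 0.1, 0.1],
)

```text
time_s: 1.2
tcp_pos: [0.3924, 0.3243, 0.2379]
orientation: [0.426, 0.905, -0.001, 0.001]
wrist_force: [1.3, 0.1, 0.6]
width: 0.621
gripper_force: 0.0
```

```bash
python3 -c "
from h import *
go(.534,-.0303,.2,8.7)"
```

```text
slide [-0.727 -0.234  0.077] turn [-1.000e-03  4.000e-03  1.029e+00] t 1.2
```

Call:
jog_arm(
  slide=[
    [-0.07, -0.02, 0],
    [-0.15, -0.05, 0],
    [-0.23, -0.08, 0.01],
    [-0.32, -0.1, 0.02],
    [-0.41, -0.13, 0.03],
    [-0.5, -0.16, 0.04],
    [-0.58, -0.19, 0.06],
    [-0.66, -0.215, 0.07],
    [-0.727, -0.234, 0.077],
    [-0.727, -0.234, 0.077],
  ],
  angular=[
    [0, 0, 0.1],
    [0, 0, 0.2],
    [0, 0, 0.3],
    [0, 0, 0.4],
    [0, 0, 0.5],
    [0, 0, 0.6],
    [0, 0, 0.7],
    [0, 0, 0.85],
    [0, 0, 1],
    [0, 0, 1],
  ],
  gripper=[0.1, 0.1, 0.1, 0.1, 0.1, 0.1, 0.1, 0.1, 0.1, 0.1],
)

```text
time_s: 2.2
tcp_pos: [0.5369, -0.0277, 0.1989]
orientation: [0.645, 0.764, -0.0, 0.001]
wrist_force: [-0.8, 0.5, 0.2]
width: 0.552
gripper_force: 0.0
```

```bash
python3 -c "
from h import *
go(.534,-.0303,.08,8.7)
s=r.capture('side');m,c=blob(s,(0,140,70),(8,255,255),(300,210,325,232))
print(cv2.boundingRect(c), masks(m,'side',.08))
cv2.imwrite('pics/s1.png',cv2.resize(cv2.cvtColor(s,cv2.COLOR_RGB2BGR)[130:280,230:430],None,fx=3,fy=3))"
```

```text
slide [-0.004 -0.007  0.238] turn [0.002 0.004 0.033] t 2.2
(309, 215, 10, 13) [534.2 -33.2  83.9]
```

View pics/s1.png

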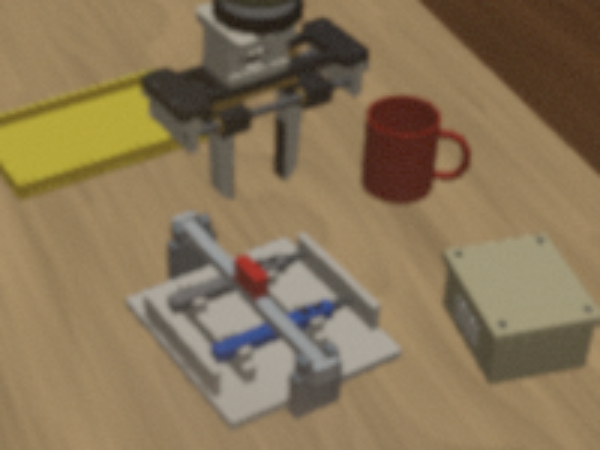

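Call:
jog_arm(
  slide=[
    [-0.004, -0.007, 0.03],
    [-0.004, -0.007, 0.06],
    [-0.004, -0.007, 0.09],
    [-0.004, -0.007, 0.12],
    [-0.004, -0.007, 0.15],
    [-0.004, -0.007, 0.18],
    [-0.004, -0.007, 0.21],
    [-0.004, -0.007, 0.23],
    [-0.004, -0.007, 0.238],
    [-0.004, -0.007, 0.238],
  ],
  angular=[
    [0, 0, 0.03],
    [0, 0, 0.03],
    [0, 0, 0.03],
    [0, 0, 0.03],
    [0, 0, 0.03],
    [0, 0, 0.03],
    [0, 0, 0.03],
    [0, 0, 0.03],
    [0, 0, 0.03],
    [0, 0, 0.03],
  ],
  gripper=[0.1, 0.1, 0.1, 0.1, 0.1, 0.1, 0.1, 0.1, 0.1, 0.1],
)

```text
time_s: 3.25
tcp_pos: [0.532, -0.0253, 0.0799]
orientation: [0.647, 0.762, -0.0, -0.0]
wrist_force: [-0.1, 0.2, -0.3]
width: 0.551
gripper_force: 0.0
```

Call:
jog_arm(
  slide=[
    [0, 0, 0],
    [0, 0, 0],
    [0, 0, 0],
    [0, 0, 0],
    [0, 0, 0],
    [0, 0, 0],
    [0, 0, 0],
    [0, 0, 0],
    [0, 0, 0],
    [0, 0, 0],
  ],
  angular=[
    [0, 0, 0],
    [0, 0, 0],
    [0, 0, 0],
    [0, 0, 0],
    [0, 0, 0],
    [0, 0, 0],
    [0, 0, 0],
    [0, 0, 0],
    [0, 0, 0],
    [0, 0, 0],
  ],
  gripper=[-0.3, -0.5, -0.7, -1, -1, -1, -1, -1, -1, -1],
  squeeze=30,
)

```text
time_s: 4.25
tcp_pos: [0.5327, -0.0259, 0.0805]
orientation: [0.648, 0.762, 0.0, 0.0]
wrist_force: [1.9, 0.4, 5.8]
width: 0.173
gripper_force: 30.0
```

Call:
jog_arm(
  slide=[
    [0, 0, -0.01],
    [0, 0, -0.025],
    [0, 0, -0.045],
    [0, 0, -0.07],
    [0, 0, -0.1],
    [0, 0, -0.13],
    [0, 0, -0.16],
    [0, 0, -0.19],
    [0, 0, -0.21],
    [0, 0, -0.22],
  ],
  angular=[
    [0, 0, 0],
    [0, 0, 0],
    [0, 0, 0],
    [0, 0, 0],
    [0, 0, 0],
    [0, 0, 0],
    [0, 0, 0],
    [0, 0, 0],
    [0, 0, 0],
    [0, 0, 0],
  ],
  gripper=[-1, -1, -1, -1, -1, -1, -1, -1, -1, -1],
)

```text
time_s: 5.25
tcp_pos: [0.5321, -0.026, 0.1915]
orientation: [0.648, 0.762, 0.0, 0.0]
wrist_force: [-0.6, -0.1, -1.3]
width: 0.172
gripper_force: 30.0
```

```bash
python3 -c "
from h import *
s=r.get_state();print(s['width'],s['gripper_force'],s['wrist_force'])
go(.52,-.13,.19,36); go(.4895,-.3415,.15,90.4)"
```

```text
0.17225329168463135 29.99802142381668 [-0.55183032 -0.08668882 -1.28533631]
slide [-0.201 -0.057  0.003] turn [ 0.002  0.    -0.893] t 5.25
slide [-0.609 -0.185  0.083] turn [ 2.000e-03  1.000e-03 -2.706e+00] t 5.25
```

Call:
jog_arm(
  slide=[
    [-0.01, 0, 0],
    [-0.03, -0.01, 0],
    [-0.06, -0.02, 0],
    [-0.09, -0.03, 0],
    [-0.12, -0.035, 0],
    [-0.15, -0.04, 0],
    [-0.17, -0.05, 0],
    [-0.19, -0.055, 0],
    [-0.2, -0.057, 0],
    [-0.2, -0.057, 0],
  ],
  angular=[
    [0, 0, -0.04],
    [0, 0, -0.12],
    [0, 0, -0.24],
    [0, 0, -0.38],
    [0, 0, -0.52],
    [0, 0, -0.66],
    [0, 0, -0.78],
    [0, 0, -0.86],
    [0, 0, -0.9],
    [0, 0, -0.9],
  ],
  gripper=[-1, -1, -1, -1, -1, -1, -1, -1, -1, -1],
)

```text
time_s: 6.25
tcp_pos: [0.5197, -0.1302, 0.1897]
orientation: [0.453, 0.892, -0.0, -0.0]
wrist_force: [-0.0, 0.6, -1.0]
width: 0.17
gripper_force: 30.0
```

```bash
python3 -c "
from h import *
go(.505,-.235,.17,63); go(.4895,-.3415,.15,90.4)"
```

```text
slide [-0.152 -0.147  0.039] turn [-0.001 -0.001 -0.895] t 6.25
slide [-0.306 -0.298  0.08 ] turn [-1.000e-03 -1.000e-03 -1.808e+00] t 6.25
```

Call:
jog_arm(
  slide=[
    [-0.01, -0.01, 0],
    [-0.025, -0.025, 0],
    [-0.045, -0.045, 0.005],
    [-0.07, -0.065, 0.01],
    [-0.09, -0.09, 0.015],
    [-0.11, -0.11, 0.02],
    [-0.13, -0.125, 0.03],
    [-0.145, -0.14, 0.035],
    [-0.152, -0.147, 0.04],
    [-0.152, -0.147, 0.04],
  ],
  angular=[
    [0, 0, -0.04],
    [0, 0, -0.12],
    [0, 0, -0.24],
    [0, 0, -0.38],
    [0, 0, -0.52],
    [0, 0, -0.66],
    [0, 0, -0.78],
    [0, 0, -0.86],
    [0, 0, -0.9],
    [0, 0, -0.9],
  ],
  gripper=[-1, -1, -1, -1, -1, -1, -1, -1, -1, -1],
)

```text
time_s: 7.25
tcp_pos: [0.5054, -0.2344, 0.1698]
orientation: [0.232, 0.973, -0.0, -0.0]
wrist_force: [-0.3, -0.3, -1.4]
width: 0.173
gripper_force: 30.0
```

```bash
python3 -c "
from h import *
go(.4895,-.3415,.1,90.4)"
```

```text
slide [-0.068 -0.205  0.14 ] turn [-0.    -0.001 -0.907] t 7.25
```

Call:
jog_arm(
  slide=[
    [-0.003, -0.01, 0.005],
    [-0.01, -0.03, 0.02],
    [-0.02, -0.06, 0.035],
    [-0.03, -0.09, 0.055],
    [-0.04, -0.12, 0.075],
    [-0.05, -0.15, 0.095],
    [-0.06, -0.18, 0.115],
    [-0.065, -0.2, 0.13],
    [-0.068, -0.205, 0.14],
    [-0.068, -0.205, 0.14],
  ],
  angular=[
    [0, 0, -0.04],
    [0, 0, -0.12],
    [0, 0, -0.24],
    [0, 0, -0.38],
    [0, 0, -0.52],
    [0, 0, -0.66],
    [0, 0, -0.78],
    [0, 0, -0.86],
    [0, 0, -0.907],
    [0, 0, -0.907],
  ],
  gripper=[-1, -1, -1, -1, -1, -1, -1, -1, -1, -1],
)

```text
time_s: 8.25
tcp_pos: [0.4898, -0.3406, 0.0995]
orientation: [-0.004, 1.0, 0.0, -0.0]
wrist_force: [0.2, -0.3, -0.9]
width: 0.172
gripper_force: 30.0
```

```bash
python3 -c "
from h import *
go(.4895,-.3415,.04,90.4)
s=r.capture('side');cv2.imwrite('pics/s2.png',cv2.resize(cv2.cvtColor(s,cv2.COLOR_RGB2BGR)[200:400,230:460],None,fx=2.5,fy=2.5))"
```

```text
slide [ 0.    -0.002  0.119] turn [ 0.001 -0.001  0.002] t 8.25
```

View pics/s2.png

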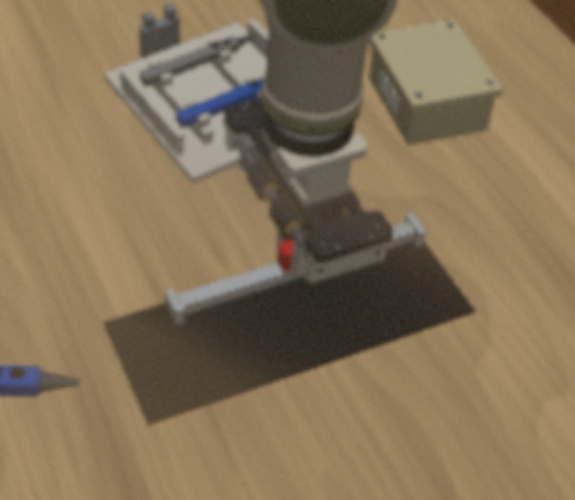

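Call:
jog_arm(
  slide=[
    [0, -0.002, 0.015],
    [0, -0.002, 0.035],
    [0, -0.002, 0.06],
    [0, -0.002, 0.08],
    [0, -0.002, 0.095],
    [0, -0.002, 0.105],
    [0, -0.002, 0.112],
    [0, -0.002, 0.116],
    [0, -0.002, 0.118],
    [0, -0.002, 0.118],
  ],
  angular=[
    [0, 0, 0],
    [0, 0, 0],
    [0, 0, 0],
    [0, 0, 0],
    [0, 0, 0],
    [0, 0, 0],
    [0, 0, 0],
    [0, 0, 0],
    [0, 0, 0],
    [0, 0, 0],
  ],
  gripper=[-1, -1, -1, -1, -1, -1, -1, -1, -1, -1],
)

```text
time_s: 9.3
tcp_pos: [0.49, -0.3419, 0.0413]
orientation: [-0.004, 1.0, -0.0, 0.0]
wrist_force: [0.1, -0.1, -2.1]
width: 0.17
gripper_force: 30.0
```

Call:
jog_arm(
  slide=[
    [0, 0, 0.002],
    [0, 0, 0.003],
    [0, 0, 0.003],
    [0, 0, 0.003],
    [0, 0, 0.003],
    [0, 0, 0.003],
    [0, 0, 0.003],
    [0, 0, 0.003],
    [0, 0, 0.003],
    [0, 0, 0.003],
  ],
  angular=[
    [0, 0, 0],
    [0, 0, 0],
    [0, 0, 0],
    [0, 0, 0],
    [0, 0, 0],
    [0, 0, 0],
    [0, 0, 0],
    [0, 0, 0],
    [0, 0, 0],
    [0, 0, 0],
  ],
  gripper=[-1, -1, -1, -0.5, -0.3, -0.1, 0, 0.1, 0.1, 0.1],
)

```text
time_s: 10.3
tcp_pos: [0.4899, -0.3418, 0.0396]
orientation: [-0.004, 1.0, -0.0, 0.0]
wrist_force: [0.3, -0.3, -0.4]
width: 0.545
gripper_force: 0.0
```

Call:
jog_arm(
  slide=[
    [0, 0, 0],
    [0, 0, 0],
    [0, 0, 0],
    [0, 0, -0.02],
    [0, 0, -0.06],
    [0, 0, -0.11],
    [0, 0, -0.16],
    [0, 0, -0.21],
    [0, 0, -0.24],
    [0, 0, -0.24],
  ],
  angular=[
    [0, 0, 0],
    [0, 0, 0],
    [0, 0, 0],
    [0, 0, 0],
    [0, 0, 0],
    [0, 0, 0],
    [0, 0, 0],
    [0, 0, 0],
    [0, 0, 0],
    [0, 0, 0],
  ],
  gripper=[0.1, 0.1, 0.1, 0.1, 0.1, 0.1, 0.1, 0.1, 0.1, 0.1],
)

```text
time_s: 11.3
tcp_pos: [0.4908, -0.3425, 0.1624]
orientation: [-0.004, 1.0, -0.001, 0.002]
wrist_force: [-0.2, -0.4, -0.6]
width: 0.547
gripper_force: 0.0
```

```bash
python3 -c "
from h import *
t=r.capture('top')
for k,b,lo,hi,z in (('blue',(300,150,330,215),(105,120,40),(130,255,255),.046),('bar grip',(380,130,460,285),(0,140,70),(8,255,255),.047)):
    m,c=blob(t,lo,hi,b);print(k,rect('top',c,z),masks(m,'top',z))
go(.5395,-.07,.15,98.7)
a=np.hstack([t[130:290,250:470]]);cv2.imwrite('pics/t3.png',cv2.resize(cv2.cvtColor(a,cv2.COLOR_RGB2BGR),None,fx=3,fy=3))"
```

```text
blue [521.7 -72.7  86.1  11.9   9.8] [527.3 -72.1   9.5]Traceback (most recent call last):
  File "<string>", line 5, in <module>
    m,c=blob(t,lo,hi,b);print(k,rect('top',c,z),masks(m,'top',z))
        ~~~~^^^^^^^^^^^
  File "h.py", line 14, in blob
    return m,max(cs,key=cv2.contourArea)
             ~~~^^^^^^^^^^^^^^^^^^^^^^^^
ValueError: max() iterable argument is empty
```

```bash
python3 -c "
from h import *
go(.54,-.0697,.15,98.8)"
```

```text
slide [-0.104  0.544  0.021] turn [-0.003  0.004 -0.279] t 11.35
```

Call:
jog_arm(
  slide=[
    [-0.01, 0.05, 0],
    [-0.02, 0.11, 0],
    [-0.04, 0.18, 0],
    [-0.05, 0.25, 0],
    [-0.06, 0.32, 0],
    [-0.075, 0.39, 0],
    [-0.09, 0.46, 0.01],
    [-0.1, 0.52, 0.015],
    [-0.104, 0.544, 0.02],
    [-0.104, 0.544, 0.02],
  ],
  angular=[
    [0, 0, -0.02],
    [0, 0, -0.06],
    [0, 0, -0.1],
    [0, 0, -0.14],
    [0, 0, -0.18],
    [0, 0, -0.22],
    [0, 0, -0.25],
    [0, 0, -0.28],
    [0, 0, -0.28],
    [0, 0, -0.28],
  ],
  gripper=[0.1, 0.1, 0.1, 0.1, 0.1, 0.1, 0.1, 0.1, 0.1, 0.1],
)

```text
time_s: 12.35
tcp_pos: [0.5395, -0.0678, 0.1487]
orientation: [-0.078, 0.997, 0.0, -0.001]
wrist_force: [-0.2, 0.4, -0.5]
width: 0.55
gripper_force: 0.0
```

```bash
python3 - <<'E'
from h import *
t=r.capture('top'); s=r.capture('side')
m,c=blob(t,(0,140,70),(8,255,255),(380,130,460,285));print(rect('top',c,.047))
m,c=blob(s,(105,120,40),(130,255,255),(285,215,350,260));print(rect('side',c,.046))
x,y,w,h=cv2.boundingRect(c);print(x,y,w,h)
go(.54,-.0697,.15,98.8);go(.54,-.0697,.051,98.8)
a=cv2.resize(s[190:310,250:390],(560,480)); b=cv2.resize(t[130:290,380:460],(240,480))
cv2.imwrite('pics/t4.png',cv2.cvtColor(np.hstack([a,b]),cv2.COLOR_RGB2BGR))
E
```

```text
[ 494.2 -341.3   41.1   18.    -2.5]
[541.2 -73.9 122.4  16.    9.7]
302 231 39 17
slide [-0.002  0.002 -0.002] turn [-0.001 -0.002 -0.001] t 12.45
slide [-0.002  0.002  0.196] turn [-0.001 -0.002 -0.001] t 12.45
```

View pics/t4.png

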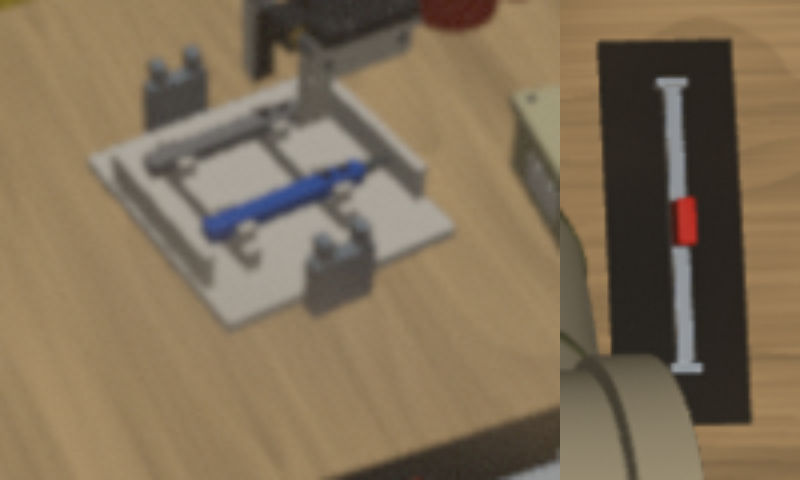

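Call:
jog_arm(
  slide=[
    [-0.002, 0.002, 0.02],
    [-0.002, 0.002, 0.045],
    [-0.002, 0.002, 0.07],
    [-0.002, 0.002, 0.1],
    [-0.002, 0.002, 0.13],
    [-0.002, 0.002, 0.155],
    [-0.002, 0.002, 0.175],
    [-0.002, 0.002, 0.19],
    [-0.002, 0.002, 0.198],
    [-0.002, 0.002, 0.198],
  ],
  angular=[
    [0, 0, 0],
    [0, 0, 0],
    [0, 0, 0],
    [0, 0, 0],
    [0, 0, 0],
    [0, 0, 0],
    [0, 0, 0],
    [0, 0, 0],
    [0, 0, 0],
    [0, 0, 0],
  ],
  gripper=[0.1, 0.1, 0.1, 0.1, 0.1, 0.1, 0.1, 0.1, 0.1, 0.1],
)

```text
time_s: 13.45
tcp_pos: [0.5405, -0.0682, 0.0502]
orientation: [-0.077, 0.997, 0.0, -0.0]
wrist_force: [-0.3, -0.4, 0.2]
width: 0.552
gripper_force: 0.0
```

Call:
jog_arm(
  slide=[
    [0, 0, 0],
    [0, 0, 0],
    [0, 0, 0],
    [0, 0, 0],
    [0, 0, 0],
    [0, 0, 0],
    [0, 0, 0],
    [0, 0, 0],
    [0, 0, 0],
    [0, 0, 0],
  ],
  angular=[
    [0, 0, 0],
    [0, 0, 0],
    [0, 0, 0],
    [0, 0, 0],
    [0, 0, 0],
    [0, 0, 0],
    [0, 0, 0],
    [0, 0, 0],
    [0, 0, 0],
    [0, 0, 0],
  ],
  gripper=[-0.2, -0.4, -0.6, -0.8, -1, -1, -1, -1, -1, -1],
  squeeze=25,
)

```text
time_s: 14.45
tcp_pos: [0.5408, -0.0684, 0.0509]
orientation: [-0.077, 0.997, -0.0, 0.0]
wrist_force: [-1.4, -0.9, 6.2]
width: 0.172
gripper_force: 25.0
```

Call:
jog_arm(
  slide=[
    [0, 0, -0.01],
    [0, 0, -0.025],
    [0, 0, -0.04],
    [0, 0, -0.06],
    [0, 0, -0.085],
    [0, 0, -0.11],
    [0, 0, -0.135],
    [0, 0, -0.155],
    [0, 0, -0.165],
    [0, 0, -0.165],
  ],
  angular=[
    [0, 0, 0],
    [0, 0, 0],
    [0, 0, 0],
    [0, 0, 0],
    [0, 0, 0],
    [0, 0, 0],
    [0, 0, 0],
    [0, 0, 0],
    [0, 0, 0],
    [0, 0, 0],
  ],
  gripper=[-1, -1, -1, -1, -1, -1, -1, -1, -1, -1],
)

```text
time_s: 15.45
tcp_pos: [0.541, -0.0683, 0.134]
orientation: [-0.077, 0.997, -0.0, 0.001]
wrist_force: [-0.3, 0.3, 0.4]
width: 0.171
gripper_force: 25.0
```

```bash
python3 - <<'E'
from h import *
s=r.capture('side'); go(.4945,.3445,.12,97.9)
cv2.imwrite('pics/s5.png',cv2.resize(cv2.cvtColor(s,cv2.COLOR_RGB2BGR)[170:290,250:410],None,fx=4,fy=4))
E
```

```text
slide [-0.036  0.83   0.027] turn [-0.     0.001  0.031] t 15.5
```

View pics/s5.png

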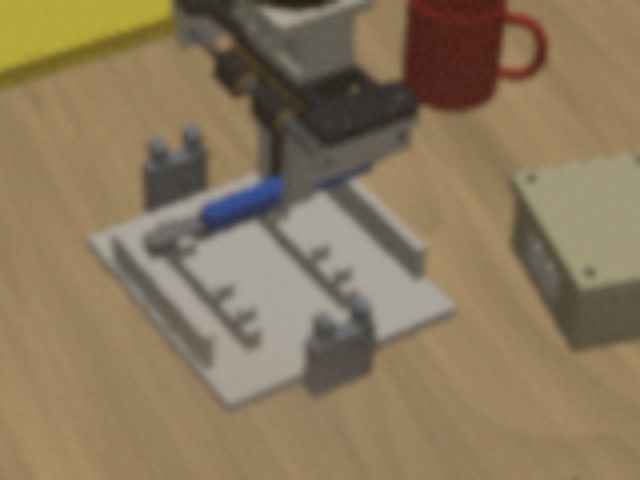

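Call:
jog_arm(
  slide=[
    [0, 0.02, 0],
    [0, 0.06, 0],
    [-0.005, 0.12, 0],
    [-0.01, 0.19, 0],
    [-0.01, 0.26, 0],
    [-0.015, 0.33, 0],
    [-0.02, 0.4, 0],
    [-0.02, 0.46, 0],
    [-0.022, 0.49, 0],
    [-0.022, 0.5, 0],
  ],
  angular=[
    [0, 0, 0],
    [0, 0, 0],
    [0, 0, 0],
    [0, 0, 0.01],
    [0, 0, 0.01],
    [0, 0, 0.02],
    [0, 0, 0.02],
    [0, 0, 0.03],
    [0, 0, 0.03],
    [0, 0, 0.03],
  ],
  gripper=[-1, -1, -1, -1, -1, -1, -1, -1, -1, -1],
)

```text
time_s: 16.5
tcp_pos: [0.5124, 0.1824, 0.1327]
orientation: [-0.071, 0.997, 0.0, -0.0]
wrist_force: [-0.0, 0.1, -0.8]
width: 0.17
gripper_force: 25.0
```

```bash
python3 - <<'E'
from h import *
go(.4945,.3445,.08,97.9)
E
```

```text
slide [-0.01   0.326  0.105] turn [ 0.    -0.001  0.007] t 16.5
```

Call:
jog_arm(
  slide=[
    [0, 0.02, 0],
    [0, 0.05, 0],
    [0, 0.09, 0.005],
    [-0.005, 0.14, 0.01],
    [-0.005, 0.19, 0.025],
    [-0.01, 0.24, 0.045],
    [-0.01, 0.28, 0.065],
    [-0.01, 0.31, 0.085],
    [-0.01, 0.326, 0.1],
    [-0.01, 0.326, 0.105],
  ],
  angular=[
    [0, 0, 0],
    [0, 0, 0],
    [0, 0, 0],
    [0, 0, 0],
    [0, 0, 0],
    [0, 0, 0],
    [0, 0, 0],
    [0, 0, 0],
    [0, 0, 0],
    [0, 0, 0],
  ],
  gripper=[-1, -1, -1, -1, -1, -1, -1, -1, -1, -1],
)

```text
time_s: 17.5
tcp_pos: [0.495, 0.3431, 0.0797]
orientation: [-0.07, 0.998, -0.0, -0.0]
wrist_force: [-0.3, 0.4, -1.1]
width: 0.169
gripper_force: 25.0
```

```bash
python3 - <<'E'
from h import *
go(.4945,.3445,.027,97.9)
E
```

```text
slide [0.    0.003 0.105] turn [-0.001 -0.002  0.003] t 17.5
```

Call:
jog_arm(
  slide=[
    [0, 0.003, 0.01],
    [0, 0.003, 0.025],
    [0, 0.003, 0.045],
    [0, 0.003, 0.065],
    [0, 0.003, 0.08],
    [0, 0.003, 0.09],
    [0, 0.003, 0.098],
    [0, 0.003, 0.103],
    [0, 0.003, 0.106],
    [0, 0.003, 0.106],
  ],
  angular=[
    [0, 0, 0],
    [0, 0, 0],
    [0, 0, 0],
    [0, 0, 0],
    [0, 0, 0],
    [0, 0, 0],
    [0, 0, 0],
    [0, 0, 0],
    [0, 0, 0],
    [0, 0, 0],
  ],
  gripper=[-1, -1, -1, -1, -1, -1, -1, -1, -1, -1],
)

```text
time_s: 18.5
tcp_pos: [0.4953, 0.3441, 0.0276]
orientation: [-0.069, 0.998, -0.0, 0.0]
wrist_force: [-0.6, -0.9, 0.1]
width: 0.169
gripper_force: 25.0
```

Call:
jog_arm(
  slide=[
    [0, 0, 0],
    [0, 0, 0],
    [0, 0, 0],
    [0, 0, 0],
    [0, 0, 0],
    [0, 0, 0],
    [0, 0, 0],
    [0, 0, 0],
    [0, 0, 0],
    [0, 0, 0],
  ],
  angular=[
    [0, 0, 0],
    [0, 0, 0],
    [0, 0, 0],
    [0, 0, 0],
    [0, 0, 0],
    [0, 0, 0],
    [0, 0, 0],
    [0, 0, 0],
    [0, 0, 0],
    [0, 0, 0],
  ],
  gripper=[-1, -0.6, -0.5, -0.4, -0.3, -0.2, -0.1, 0, 0, 0],
)

```text
time_s: 19.5
tcp_pos: [0.4953, 0.3441, 0.0276]
orientation: [-0.069, 0.998, -0.0, 0.0]
wrist_force: [-0.8, -0.2, 0.1]
width: 0.497
gripper_force: 0.0
```

Call:
jog_arm(
  slide=[
    [0, 0, 0],
    [0, 0, -0.01],
    [0, 0, -0.03],
    [0, 0, -0.07],
    [0, 0, -0.12],
    [0, 0, -0.18],
    [0, 0, -0.24],
    [0, 0, -0.29],
    [0, 0, -0.32],
    [0, 0, -0.32],
  ],
  angular=[
    [0, 0, 0],
    [0, 0, 0],
    [0, 0, 0],
    [0, 0, 0],
    [0, 0, 0],
    [0, 0, 0],
    [0, 0, 0],
    [0, 0, 0],
    [0, 0, 0],
    [0, 0, 0],
  ],
  gripper=[0, 0, 0, 0, 0, 0, 0, 0, 0, 0],
)

```text
time_s: 20.5
tcp_pos: [0.4962, 0.3447, 0.1907]
orientation: [-0.069, 0.998, 0.001, 0.002]
wrist_force: [-0.2, -0.5, 0.2]
width: 0.5
gripper_force: 0.0
```

```bash
python3 - <<'E'
from h import *
s=r.capture('side');t=r.capture('top')
m,c=blob(s,(105,120,40),(130,255,255),(210,140,310,205));print(rect('side',c,.021))
cv2.imwrite('pics/s6.png',cv2.cvtColor(np.vstack([cv2.resize(s[130:380,200:460],(780,375))[:,:520].copy(),cv2.resize(t[80:290,110:460],(520,220))]) if 0 else cv2.resize(s[100:380,200:460],(520,560)),cv2.COLOR_RGB2BGR))
E
```

```text
[493.8 336.9 121.5  11.    7. ]
```

View pics/s6.png

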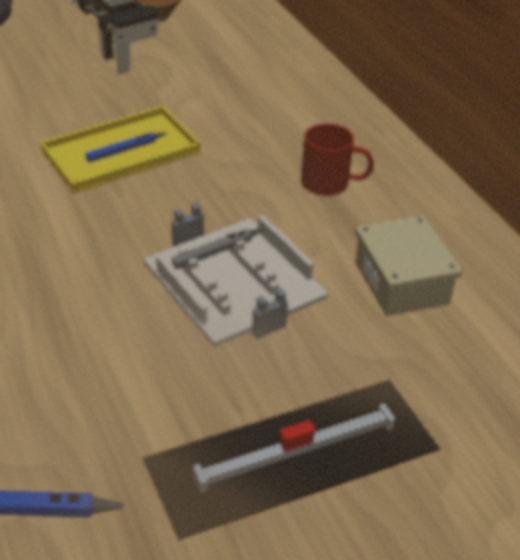

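The picture shows the blue stylus flat in the middle of the tray and the bar upright on the mat. The grey stylus, mug and case are in place, and the gripper is clear.

```bash
python3 -c "
from workcell import r
print(r.close_job())"
```

```text
the job is handed in; nothing more can be done
None
```

I handed the job in after about 20.5 s of the 51 s allowed: the last picture shows the bar lying handle-up along the black mat and the blue stylus flat in the yellow tray, both released, with the grey stylus, mug and case not visibly moved; no verdict came back.

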